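# Put the washed flask and its cup to dry

### The arm

A 6-joint arm with a two-finger parallel gripper is mounted at the origin on the work surface. World frame = base frame: x ahead of the robot, y to its left, z up, the work surface at z = 0. Lengths are in m, angles in degrees, forces in N, time in s.
With the tool pointing down it reaches from about 0.35 to 0.975 m from the base axis. Payload 7.1 kg.
Tool frame: the origin (TCP) lies at the very end of the fingers, on their centre line; the grasp point (between the pads) lies behind it (r.grip_point_offset is the z of the grasp point in the tool frame, in m); z points along the fingers, x is the direction in which the jaws open and shut, and the axes are right-handed (so a half turn about z gives the same grasp; the last joint's range is limited). The gripper opens to 88 mm and grips with 3 to 60 N. Pads are 20 mm wide; open, the fingers measure 115 mm over their backs; the gripper's body (75 mm by 178 mm) begins 61 mm behind the grasp point.
Start: joints at [62.166, 24.242, 93.386, -0, 62.372, -1.089], TCP at [0.281, 0.558, 0.223] pointing down, gripper open.
Joint ranges: [-172.04, 172.04], [-51.8, 120.97], [4.93, 147.93], [-75.15, 255.16], [6.16, 154.13], [-145.62, 145.62]. Speed limits (degrees/s): [136.94, 136.94, 172.46, 180, 180, 180].

### API

Orientations are given as [roll, pitch, yaw] about the fixed x, y, z axes, in that order (R = Rz(yaw) Ry(pitch) Rx(roll)).
In Python, from station import r, get_image, close_job gives the robot as it stands.
- The arm moves only by the tool drive_tool, never from a script. Its argument "series" is one flat list of numbers, 5 for each row, row after row: the opening, from 0 (shut) to 1 (fully open), then the shift along the world's x, y, z in cm, then the turn about the world's z in degrees. A call has exactly 10 rows; each row is the pose to reach, as a shift and turn from the pose measured when the call began; what a row does not reach only later rows make up. A row lasts 1/8 s, in which the tool goes at most 62.5 mm and 10.7 degrees, less where a joint would pass 70% of its speed; a pose out of reach is approached as far as the arm can. A call with a gripper value outside its range is refused whole. The fingers move at their own pace and stop on an object; "squeeze" is the grip in N (left out, the last holds). Time passes only in rows, so rows that repeat a pose let the fingers close, or fill a call up. It gives the time, the measured TCP pose, the force and the opening at its end, in the units of the state.
- r.read_state(): the state, without advancing time (a new reading comes with each control period).
- get_image(name): name is "scene" or "top"; returns a dict with "color" (400x640x3 uint8, red, green, blue), "depth" (400x640 float32, m along the optical axis (not along the pixel's ray), 0 where there is no reading), "camera_matrix" (3x3 intrinsics, pixels), "position" and "orientation" of the camera in the world. Camera axes: x right, y down, z forward; pixel columns grow to the right and rows downward; lengths in m; the calibration is good to about 2 mm. A picture is of the moment at which its call begins.
- close_job(): hands the job in, once; it reports no verdict.
The state is a dict: "time": time; "qpos": joint angles; "dq": joint speeds; "joint_torque": joint torques, N m; "position": TCP position; "orientation": TCP orientation; "wrist_force": force on the tool from outside, world axes, zero at the start; "wrist_torque": the same for the moment, N m; "width": finger opening in m.
Only numpy, scipy, OpenCV 4.12 (cv2) and the standard library are available. Lean on these libraries where they do the work, as an engineer would, in place of code of your own. Each camera call takes 0.05 s, during which the arm holds its last target.

### The job

The flask and its cup have been washed and lie on their draining trays. Turn both mouth down onto their drying posts, the flask over the tall slim post and the cup over the short thick one, and lower each gently until its rim rests flat on the wooden foot, never dropping it. Leave everything else on the desk where it is.

Things in the scene. Friction and masses are not known exactly. Their poses are not given: they have to be found in the camera images.
- flask: Empty steel flask, 150 mm long, lying level on its tray, mouth roughly to the right as the robot sees it (world -y). Body 62 mm wide over 105 mm from the closed end, then a 20 mm shoulder and a neck 50 mm wide, 25 mm long; mouth 44 mm wide inside, wall 3 mm. 0.2 to 0.4 kg. Origin on its axis, 75 mm from either end, 41 mm above the desk at the start; x axis along it from closed end to mouth.
- flask_mouth (a point): centre of the flask's mouth, in the plane of its rim; axes as flask
- cup: The flask's empty steel cup, a plain cylinder without handle, 75 mm long, 66 mm wide (61 mm inside), one end open, lying level on its tray, mouth roughly to the right as the robot sees it (world -y). 0.08 to 0.17 kg. Origin on its axis, 37.5 mm from either end, 43 mm above the desk at the start; x axis along it from closed end to mouth.
- cup_mouth (a point): centre of the cup's mouth, in the plane of its rim; axes as cup
- tall_post: Drying stand for the flask: wooden foot disc 110 mm wide and 12 mm thick, fixed to the desk, with an upright round-tipped tall slim post 28 mm wide, rising 100 mm above the disc (tip 112 mm above the desk). Origin on the post's axis at the underside of the foot; z up.
- short_post: Drying stand for the cup: the same fixed foot disc (110 mm wide, 12 mm thick) with an upright round-tipped short thick post 50 mm wide (too thick for the flask), rising 50 mm above the disc (tip 62 mm above the desk). Origin on the post's axis at the underside of the foot; z up.
- tray_a: Grey draining tray, 170 x 80 mm, a 6 mm plate fixed to the desk; two round ribs along its length, 17 mm either side of the middle and 14 mm high, carry the flask. Origin under its middle, x along its length
- tray_b: The same draining tray, carrying the cup
- mug: Bystander: white mug, 80 mm wide, 92 mm high, standing. Origin at the underside
- caddy: Bystander: closed green tea tin, 68 mm wide, 85 mm high, standing. Origin at the underside
- spoon: Bystander: steel teaspoon, 140 mm long, lying flat. Origin at the underside
- stapler: Bystander: black desk stapler, 130 mm long, about 50 mm high. Origin at the underside
- punch: Bystander: red two-hole paper punch, 80 x 120 mm, about 70 mm high. Origin at the underside
- pen_pot: Bystander: dark steel pen pot, 70 mm wide, 95 mm high, with pens up to 155 mm. Origin at the underside
Not all that is in view belongs to the job. Leave any green or purple look-alike of the flask alone. What is shaped like the cup but pink is not meant.

How it is judged (in metres and radians):
At the end, for the whole second after the job is handed in: Flask over the tall post and cup over the short post, each mouth down and within about 6 degrees of upright, its rim within 6 mm of the top of the foot disc and its mouth centred on the post within 13 mm (flask) or 12 mm (cup), both at rest (z of flask_mouth in the frame of tall_post between 0.006 and 0.018 m and horizontal distance between flask_mouth and tall_post below 0.013 m and angle between each of flask, cup's own x axis and vertical above 3.04 rad and linear speed of each of flask, cup below 0.02 m/s and angular speed of each of flask, cup below 0.2 rad/s and z of cup_mouth in the frame of short_post between 0.006 and 0.018 m and horizontal distance between cup_mouth and short_post below 0.012 m); the robot touches nothing.
It fails at once if a vessel strikes a stand with more than 40 N (dropped or rammed) (contact force between any of flask, cup and tall_post above 40 N or contact force between any of flask, cup and short_post above 40 N).
It fails at once if a vessel is dropped onto a post from more than about 10 mm (moves faster than 0.45 m/s while over the post and below its tip) ((horizontal distance between flask_mouth and tall_post below 0.04 m and z of flask_mouth in the frame of tall_post below 0.115 m and linear speed of flask above 0.45 m/s) or (horizontal distance between cup_mouth and short_post below 0.04 m and z of cup_mouth in the frame of short_post below 0.065 m and linear speed of cup above 0.45 m/s)).
It fails at once if a bystander is moved by more than 25 mm (distance of any of mug, caddy, spoon, stapler, punch, pen_pot from where it was at the start of the episode above 0.025 m).
It also fails if it takes over 72 s, if anything falls off the work surface, if the arm or the gripper's body presses on something with over 40 N, if the wrist force passes 120 N, or if a joint passes its speed limit or range.

## Working session

There is one attempt and no reset: what is moved stays moved. The work goes in short steps, Python scripts to look and compute and a tool call to move; the robot and the scene stay as the last step left them, time stands still between calls to the robot, and variables do not carry over. Pictures are saved under pics/ and viewed, and the job is handed in when it is done.

Besides the shell and the picture viewer there is one more tool, called as name(argument=value, ...) on one line, values as JSON. drive_tool: Moves the arm, as the interface text tells. Its arguments: {"type":"object","properties":{"series":{"type":"array"},"squeeze":{"type":"number"}},"required":["series"]}

```bash
mkdir -p pics; ls
cat > h.py <<'E'
from station import r,get_image
import numpy as np,cv2
from scipy.spatial.transform import Rotation as R
def load(n,f=None):
    d=get_image(n)
    np.savez('last_'+n,**{k:np.array(v) for k,v in d.items()})
    if f: cv2.imwrite('pics/'+f,d['color'][:,:,::-1])
    return d
def Rm(d):
    o=np.array(d['orientation'],float)
    return o if o.shape==(3,3) else R.from_euler('xyz',o,degrees=True).as_matrix()
def cloud(d):
    K=np.array(d['camera_matrix']);z=np.array(d['depth']);v,u=np.mgrid[:z.shape[0],:z.shape[1]]
    p=np.stack([(u-K[0,2])/K[0,0]*z,(v-K[1,2])/K[1,1]*z,z],-1)
    w=p@Rm(d).T+np.array(d['position']); w[z==0]=np.nan
    return w
E
python3 - <<'E'
from h import *
print(r.read_state()); print(r.grip_point_offset)
for n in('scene','top'):
    d=load(n,n+'0.png'); print(d['position'],d['orientation'],d['camera_matrix'])
E
```

```text
pics
{'time': 0.0, 'qpos': array([ 6.21665349e+01,  2.42849152e+01,  9.34295673e+01, -1.29816823e-05,
        6.23703025e+01, -1.08812704e+00]), 'dq': array([ 0.02142526,  0.01369358, -0.02159532,  0.09241963, -0.1519502 ,
       -0.08971988]), 'joint_torque': array([-7.64376091e-05, -5.44623470e+01, -2.73661476e+01,  6.42986340e-02,
        2.26730708e-02, -1.47237884e-04]), 'position': array([0.28099163, 0.55768132, 0.2219092 ]), 'orientation': array([-1.79998401e+02,  8.47700365e-02,  6.32546691e+01]), 'wrist_force': array([ 0.63200723,  0.32260597, -0.08361309]), 'wrist_torque': array([ 0.01006657,  0.02059394, -0.02857396]), 'width': 0.0878282583272148}
-0.0187
[ 1.01974806 -0.63390582  0.77026239] [-133.26718732    0.38256869   43.28203854] [[420.02687751   0.         312.47113844]
 [  0.         420.02687751 201.12691653]
 [  0.           0.           1.        ]]
[ 0.19304979 -0.07935838  1.58545528] [-1.69158926e+02  1.26024308e-01 -8.93551474e+01] [[517.43200187   0.         311.09007281]
 [  0.         517.43200187 200.59778377]
 [  0.           0.           1.        ]]
```

View pics/scene0.png

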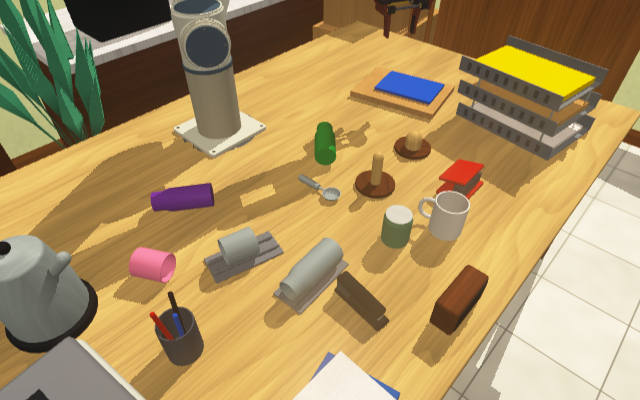

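View pics/top0.png

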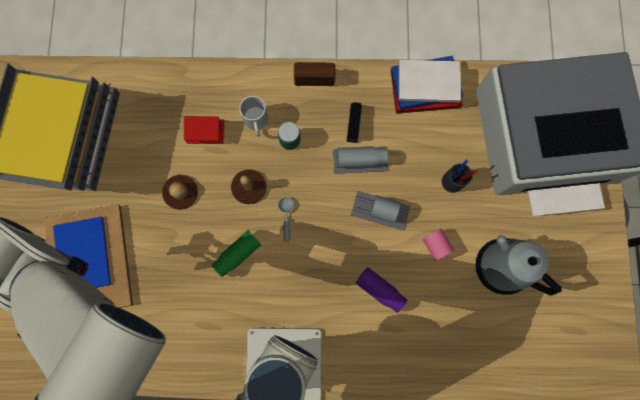

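The grey flask is on a tray at top (361,158). The grey cup is on the other tray at top (383,208). The green (237,253) and purple (381,290) flasks and the pink cup (438,244) are look-alikes, because they are coloured and not on trays. The tall post is at (249,186) and the short one at (180,191). I'll confirm this with enlarged crops.

Run:
```python
import cv2,numpy as np
t=cv2.imread('pics/top0.png');s=cv2.imread('pics/scene0.png')
a=cv2.resize(t[130:240,320:430],(500,500),interpolation=cv2.INTER_CUBIC)
cv2.imwrite('pics/c1.png',a)
b=cv2.resize(s[215:320,190:360],(800,494),interpolation=cv2.INTER_CUBIC)
cv2.imwrite('pics/c2.png',b)
from h import cloud
d=np.load('last_top.npz');w=cloud(d)
for n,(u0,u1,v0,v1),z0,z1 in [('flask',(325,400,140,180),.03,.09),('cup',(345,415,185,235),.03,.09),('tall',(225,275,165,210),.06,.2),('tallfoot',(225,275,165,210),.008,.02),('short',(155,205,170,215),.03,.2),('shortfoot',(155,205,170,215),.008,.02)]:
    p=w[v0:v1,u0:u1].reshape(-1,3);p=p[(p[:,2]>z0)&(p[:,2]<z1)]
    r=cv2.minAreaRect((p[:,:2]*1000).astype(np.float32))
    print(n,len(p),p.mean(0).round(4),p.max(0).round(4),p.min(0).round(4),np.round(r[0],1),np.round(r[1],1),round(r[2],1))
```

```text
flask 945 [ 0.6237 -0.2252  0.0622] [ 0.6612 -0.1532  0.0789] [ 0.5934 -0.3061  0.0307] [ 629.3 -229.2] [ 61.9 150.7] 4.2
cup 568 [ 0.462  -0.2938  0.0673] [ 0.508  -0.2515  0.0859] [ 0.4254 -0.3404  0.0301] [ 466.2 -296. ] [75.4 68. ] 74.3
tall 97 [0.5348 0.1211 0.0995] [0.5512 0.1342 0.1161] [0.5242 0.1087 0.0622] [537.8 121.4] [27.1 25.2] 1.6
tallfoot 741 [0.5351 0.1217 0.0126] [0.607  0.1951 0.0199] [0.4667 0.0449 0.008 ] [533.8 115.2] [136.1 151.9] 4.9
short 217 [0.5161 0.3325 0.0529] [0.5412 0.3603 0.067 ] [0.4944 0.3114 0.0305] [517.8 334.2] [45.  47.6] 52.2
shortfoot 653 [0.5174 0.3338 0.0129] [0.5883 0.4128 0.02  ] [0.4518 0.2632 0.008 ] [518.  336.6] [140.  140.4] 8.6
```

View pics/c1.png

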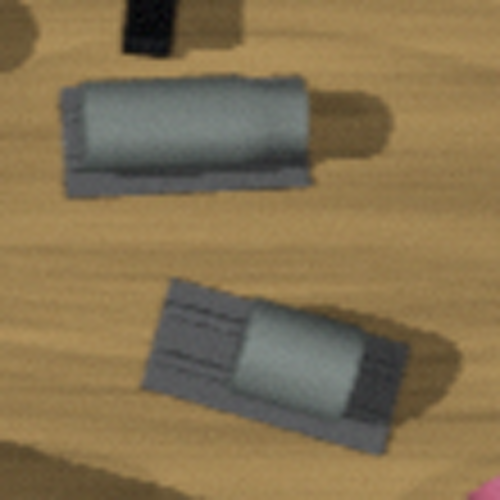

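View pics/c2.png

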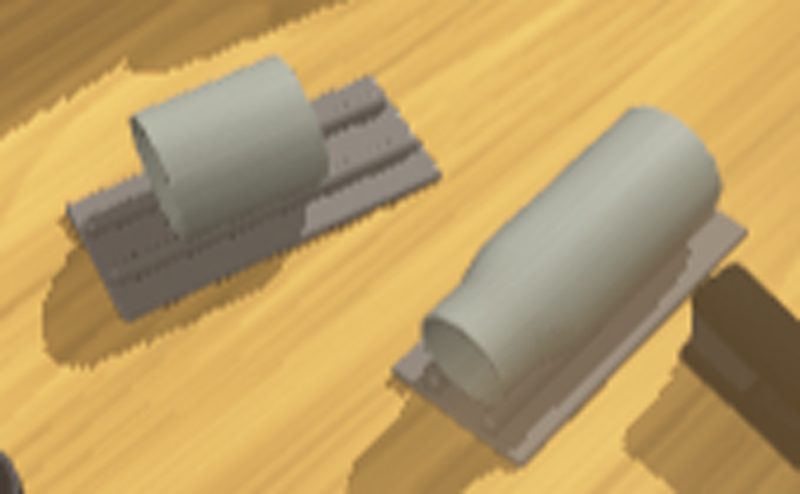

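The crops show the steel flask on its tray with the neck and mouth at lower left in the scene view (world -y). The steel cup's open mouth is also towards -y. Next I'll fit cylinders using both cameras.

```bash
cat > fit.py <<'E'
from h import *
from scipy.optimize import least_squares
W={n:cloud(np.load('last_%s.npz'%n)) for n in('top','scene')}
def sel(c,rad,z0,z1,cams=('top','scene')):
    out=[]
    for n in cams:
        p=W[n].reshape(-1,3);p=p[np.isfinite(p).all(1)]
        out.append(p[(np.hypot(p[:,0]-c[0],p[:,1]-c[1])<rad)&(p[:,2]>z0)&(p[:,2]<z1)])
    return out
def cyl(p,c,rad,h,yaw):
    # vertical-free cylinder, horizontal axis: fit x,y offset & yaw, z fixed
    def f(q):
        a=np.array([np.cos(q[1]),np.sin(q[1])]);n=np.array([-a[1],a[0]])
        l=(p[:,:2]-c)@n-q[0]
        return np.hypot(l,p[:,2]-q[2])-rad
    s=least_squares(f,[0,yaw,h],loss='soft_l1',f_scale=.002)
    a=np.array([np.cos(s.x[1]),np.sin(s.x[1])]);n=np.array([-a[1],a[0]])
    t=(p[:,:2]-c)@a
    return c+s.x[0]*n,a,s.x,np.percentile(t,[0,1,5,95,99,100]),np.sqrt(np.median(s.fun**2))
if __name__=='__main__':
    for nm,c,rad,h,yaw,cr in(('flask',(.629,-.229),.031,.041,np.radians(-86),.085),('cup',(.462,-.296),.033,.043,np.radians(-106),.055)):
        c=np.array(c)
        for cams in(('top',),('scene',),('top','scene')):
            p=np.vstack(sel(c,cr,.028,.09,cams))
            q=p
            if nm=='flask': q=p[p[:,1]>-.20]
            o,a,x,t,e=cyl(q,c,rad,h,yaw)
            t=(p[:,:2]-o)@a
            print(nm,cams,len(p),'pt',o.round(4),'yaw',np.degrees(x[1]).round(2),'h',x[2].round(4),'t',np.percentile(t,[0,1,3,97,99,100]).round(4),'res',e.round(4))
            for k in np.percentile(t,[1,99]): print('  end',(o+k*a).round(4))
    for nm,c,rp,zt in(('tall',(.535,.1215),.014,.112),('short',(.516,.3335),.025,.062)):
        c=np.array(c)
        for cams in(('top',),('scene',)):
            p=np.vstack(sel(c,.04,.025,zt+.01,cams))
            f=lambda q:np.where(p[:,2]<zt-rp, np.hypot(p[:,0]-q[0],p[:,1]-q[1])-rp,np.sqrt((p[:,0]-q[0])**2+(p[:,1]-q[1])**2+(p[:,2]-(zt-rp))**2)-rp)
            s=least_squares(f,c,loss='soft_l1',f_scale=.002)
            foot=np.vstack(sel(c,.07,.009,.016,cams))
            print(nm,cams,len(p),s.x.round(4),'res',np.median(abs(s.fun)).round(4),'zmax',p[:,2].max().round(3),'foot med',np.median(foot[:,2]).round(4),'rect', [ (np.percentile(foot[:,i],.5)+np.percentile(foot[:,i],99.5))/2 for i in (0,1)])
E
python3 fit.py
```

```text
flask ('top',) 1021 pt [ 0.6559 -0.2005] yaw -43.39 h 0.0394 t [-0.0746 -0.0687 -0.0619  0.051   0.0588  0.068 ] res 0.0039
  end [ 0.606  -0.1533]
  end [ 0.6987 -0.2409]
flask ('scene',) 1954 pt [ 0.6315 -0.2287] yaw -83.5 h 0.0406 t [-0.0723 -0.0699 -0.0663  0.0742  0.0766  0.079 ] res 0.0008
  end [ 0.6236 -0.1592]
  end [ 0.6402 -0.3048]
flask ('top', 'scene') 2975 pt [ 0.6352 -0.2279] yaw -80.16 h 0.0402 t [-0.0767 -0.0724 -0.0678  0.0724  0.0761  0.08  ] res 0.0014
  end [ 0.6228 -0.1566]
  end [ 0.6481 -0.3029]
cup ('top',) 569 pt [ 0.4662 -0.2972] yaw -105.67 h 0.0423 t [-0.0388 -0.0385 -0.0381  0.0341  0.0356  0.0366] res 0.0016
  end [ 0.4766 -0.2601]
  end [ 0.4566 -0.3315]
cup ('scene',) 993 pt [ 0.4652 -0.2969] yaw -105.36 h 0.0426 t [-0.0368 -0.0355 -0.034   0.0371  0.0382  0.0392] res 0.0009
  end [ 0.4746 -0.2627]
  end [ 0.4551 -0.3337]
cup ('top', 'scene') 1562 pt [ 0.4655 -0.297 ] yaw -105.49 h 0.0424 t [-0.0389 -0.0382 -0.0357  0.0362  0.0378  0.0391] res 0.0011
  end [ 0.4757 -0.2601]
  end [ 0.4554 -0.3334]
tall ('top',) 124 [0.539  0.1234] res 0.0008 zmax 0.116 foot med 0.0122 rect [np.float64(0.5380358350119012), np.float64(0.12292974828619523)]
tall ('scene',) 302 [0.5378 0.1218] res 0.0009 zmax 0.114 foot med 0.0123 rect [np.float64(0.5387476418429511), np.float64(0.12070509626375303)]
short ('top',) 227 [0.5199 0.3371] res 0.0013 zmax 0.067 foot med 0.0125 rect [np.float64(0.5189963999370684), np.float64(0.33413552498972615)]
short ('scene',) 231 [0.5192 0.335 ] res 0.001 zmax 0.065 foot med 0.0124 rect [np.float64(0.5200350759362571), np.float64(0.3328341041762307)]
```

Run:
```python
from fit import *
c=np.array((.629,-.229))
for cams in(('top',),('scene',),('top','scene')):
    p=np.vstack(sel(c,.085,.03,.09,cams)); a=np.array([np.cos(np.radians(-86)),np.sin(np.radians(-86))]);n=np.array([-a[1],a[0]])
    p=p[abs((p[:,:2]-c)@n)<.036]
    q=p[p[:,1]>-.245]
    o,a,x,t,e=cyl(q,c,.031,.041,np.radians(-86)); t=(p[:,:2]-o)@a
    print(cams,len(q),o.round(4),np.degrees(x[1]).round(2),x[2].round(4),e.round(4),np.percentile(t,[0,1,3,97,99,100]).round(4))
    for k in (t.min(),t.max()): print((o+k*a).round(4))
# stapler / others bounding
for nm,cc,rad in(('stapler',(.71,-.21),.09),):
    for cams in(('top',),('scene',)):
        p=np.vstack(sel(np.array(cc),rad,.015,.09,cams)); p=p[p[:,0]>.668]; print(nm,p.min(0).round(3),p.max(0).round(3))
for nm,cc in(('mug',(.72,.1)),('caddy',(.67,.03)),('spoon',(.47,.03))): pass
```

```text
('top',) 609 [ 0.6304 -0.2289] -85.65 0.0399 0.0018 [-0.0751 -0.0744 -0.073   0.07    0.0734  0.0755]
[ 0.6247 -0.154 ]
[ 0.6361 -0.3042]
('scene',) 997 [ 0.6283 -0.229 ] -86.81 0.0404 0.0007 [-0.0724 -0.0707 -0.0668  0.0743  0.0767  0.0777]
[ 0.6243 -0.1567]
[ 0.6326 -0.3066]
('top', 'scene') 1606 [ 0.6289 -0.229 ] -86.59 0.0402 0.001 [-0.075  -0.0733 -0.0695  0.0732  0.0763  0.0778]
[ 0.6244 -0.1541]
[ 0.6335 -0.3067]
stapler [ 0.686 -0.227  0.015] [ 0.799 -0.187  0.063]
stapler [ 0.689 -0.231  0.015] [ 0.8   -0.189  0.056]
```

drive_tool(series=[0.92,34.4,-73.2,-3,-59.3,0.92,34.4,-73.2,-3,-59.3,0.92,34.4,-73.2,-3,-59.3,0.92,34.4,-73.2,-3,-59.3,0.92,34.4,-73.2,-3,-59.3,0.92,34.4,-73.2,-3,-59.3,0.92,34.4,-73.2,-3,-59.3,0.92,34.4,-73.2,-3,-59.3,0.92,34.4,-73.2,-3,-59.3,0.92,34.4,-73.2,-3,-59.3], squeeze=8)

```text
time: 1.35
position: [0.5471, -0.0093, 0.1988]
orientation: [-180.0, 0.1, 3.9]
wrist_force: [0.9, 0.6, -0.2]
width: 0.0809
```

drive_tool(series=[0.92,7.8,-16.6,0,0.1,0.92,7.8,-16.6,0,0.1,0.92,7.8,-16.6,0,0.1,0.92,7.8,-16.6,0,0.1,0.92,7.8,-16.6,-3,0.1,0.92,7.8,-16.6,-7,0.1,0.92,7.8,-16.6,-9,0.1,0.92,7.8,-16.6,-9,0.1,0.92,7.8,-16.6,-9,0.1,0.92,7.8,-16.6,-9,0.1])

```text
time: 2.6
position: [0.626, -0.1754, 0.1104]
orientation: [180.0, -0.0, 4.0]
wrist_force: [0.7, 0.3, -0.5]
width: 0.0813
```

Run:
```python
from h import *
print(r.read_state()['position'])
d=load('scene','s1.png');cv2.imwrite('pics/s1c.png',cv2.resize(d['color'][120:330,200:440,::-1],None,fx=3,fy=2.8))
```

```text
[ 0.62602831 -0.17541446  0.11036451]
```

View pics/s1c.png

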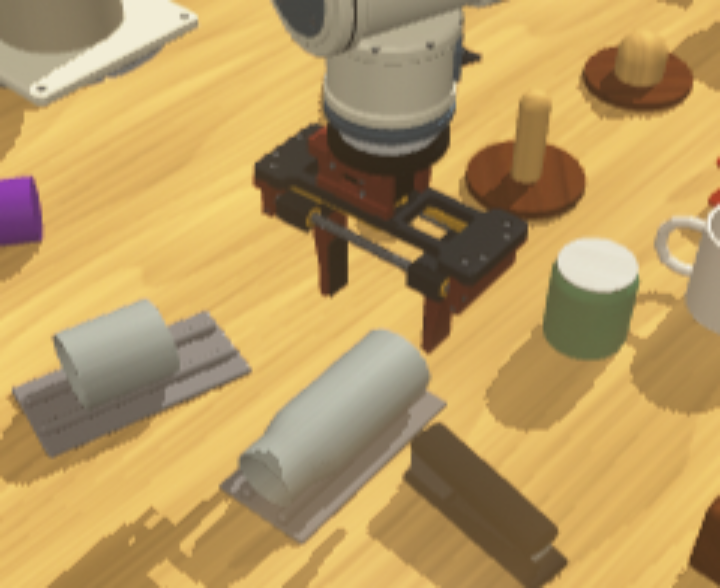

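The gripper sits above the flask's closed end with its jaws across the body (s1c ~ (380,320)). The finger clears the stapler. I'll descend and close gently.

drive_tool(series=[0.92,-0.1,0,-4,0,0.92,-0.1,0,-7,0,0.92,-0.1,0,-8.8,0,0.92,-0.1,0,-8.8,0,0.92,-0.1,0,-8.8,0,0.6,-0.1,0,-8.8,0,0.6,-0.1,0,-8.8,0,0.6,-0.1,0,-8.8,0,0.6,-0.1,0,-8.8,0,0.6,-0.1,0,-8.8,0], squeeze=8)

```text
time: 3.9
position: [0.6257, -0.1756, 0.023]
orientation: [179.9, -0.1, 4.0]
wrist_force: [1.1, 0.7, 5.4]
width: 0.063
```

drive_tool(series=[0.5,0,0,0,0,0.5,0,0,0,0,0.5,0,0,0.5,0,0.5,0,0,1,0,0.5,0,0,1.5,0,0.5,0,0,2,0,0.5,0,0,2.5,0,0.5,0,0,3,0,0.5,0,0,3,0,0.5,0,0,3,0], squeeze=8)

```text
time: 5.15
position: [0.6256, -0.1754, 0.0529]
orientation: [179.9, -0.1, 4.0]
wrist_force: [-0.6, 0.2, -2.6]
width: 0.063
```

```bash
cat > look.py <<'E'
import sys
from h import *
n,f,u0,u1,v0,v1=sys.argv[1],sys.argv[2],*map(int,sys.argv[3:7])
d=load(n);c=d['color'][v0:v1,u0:u1,::-1];k=min(800/(u1-u0),600/(v1-v0))
cv2.imwrite('pics/'+f,cv2.resize(c,None,fx=k,fy=k,interpolation=cv2.INTER_CUBIC))
s=r.read_state();print(s['time'],s['position'],s['orientation'],s['wrist_force'],s['wrist_torque'],s['width'])
E
python3 look.py scene s2.png 230 430 130 320
```

```text
5.2 [ 0.62561651 -0.17539235  0.05286012] [ 1.79947634e+02 -1.15889860e-01  4.05016980e+00] [-0.10209793  1.35495426 -2.56499509] [ 0.10718482  0.13579613 -0.06043493] 0.06291026415006867
```

View pics/s2.png

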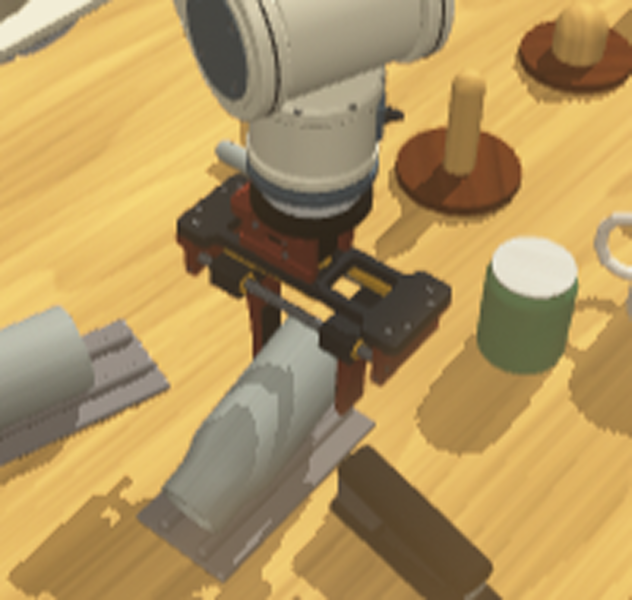

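The flask pivots: its mouth is still down on the tray and the closed end is rising. I'll keep lifting slowly.

drive_tool(series=[0.5,0,0,1,0,0.5,0,0,2,0,0.5,0,0,3,0,0.5,0,0,4,0,0.5,0,0,5,0,0.5,0,0,6,0,0.5,0,0,7,0,0.5,0,0,8,0,0.5,0,0,9,0,0.5,0,0,9,0])

```text
time: 6.45
position: [0.6262, -0.1756, 0.144]
orientation: [179.9, -0.2, 4.1]
wrist_force: [-0.2, 0.0, -2.8]
width: 0.0631
```

```bash
python3 look.py scene s3.png 230 430 110 300
```

```text
6.5 [ 0.62581951 -0.17542983  0.14330322] [ 1.79931801e+02 -1.58514980e-01  4.05387361e+00] [-0.14044701 -0.66137577 -3.64160115] [-0.02430476  0.05013303  0.0264763 ] 0.0629615437230293
```

View pics/s3.png

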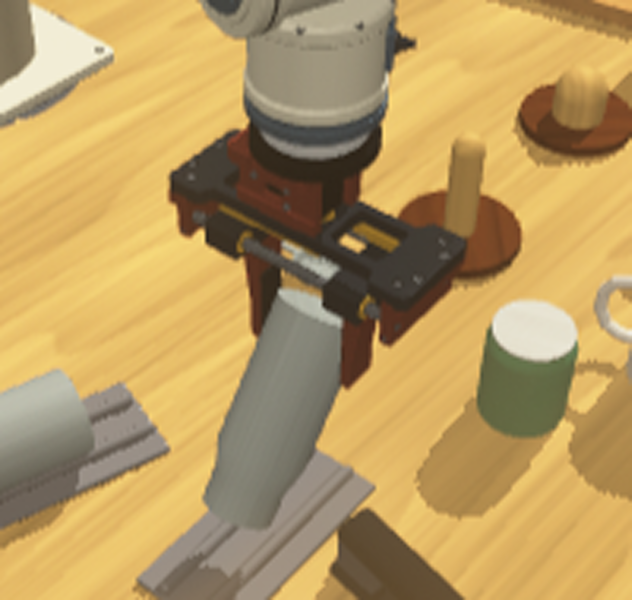

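drive_tool(series=[0.5,0,0,0.5,0,0.5,0,0,1,0,0.5,0,0,1,0,0.5,0,0,1,0,0.5,0,0,1,0,0.5,0,0,1,0,0.5,0,0,1,0,0.5,0,0,1,0,0.5,0,0,1,0,0.5,0,0,1,0], squeeze=5)

```text
time: 7.75
position: [0.6258, -0.1754, 0.1533]
orientation: [179.9, -0.2, 4.1]
wrist_force: [0.2, 0.0, -3.8]
width: 0.0633
```

```bash
python3 look.py scene s4.png 230 430 110 300
```

```text
7.8 [ 0.62581277 -0.17545339  0.15331371] [ 1.79930833e+02 -1.56411596e-01  4.05040252e+00] [ 0.04711105  0.24717915 -3.72541692] [ 0.02540467  0.05775042 -0.00791971] 0.06305958841923012
```

View pics/s4.png

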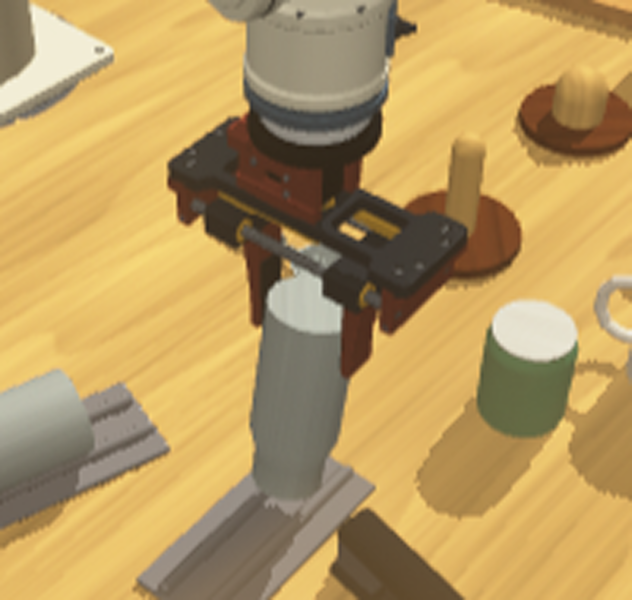

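The flask now hangs almost upright. I'll measure its axis.

```bash
cat > axis.py <<'E'
from h import *
from scipy.optimize import least_squares
import sys
def run(rad,zlo,zhi,half=.05,cams=('scene',),off=.0187):
    s=r.read_state();g=s['position']+np.array([0,0,off]);yaw=np.radians(s['orientation'][2])
    x=np.array([np.cos(yaw),np.sin(yaw)]);y=np.array([-x[1],x[0]])
    P=[]
    for n in cams:
        p=cloud(np.load('last_%s.npz'%n)).reshape(-1,3);p=p[np.isfinite(p).all(1)]
        q=p[:,:2]-g[:2]
        P.append(p[(abs(q@x)<.034)&(abs(q@y)<half)&(p[:,2]>g[2]+zlo)&(p[:,2]<g[2]+zhi)])
    p=np.vstack(P)
    def f(v):
        # axis through g+(v0,v1), slope v2,v3 per m of z
        a=np.array([v[2],v[3],1]);a/=np.linalg.norm(a)
        d=p-(g+np.array([v[0],v[1],0]));return np.linalg.norm(np.cross(d,a),axis=1)-rad
    b=least_squares(f,[0,0,0,0],loss='soft_l1',f_scale=.002)
    v=b.x
    print('n',len(p),'offset at grip mm',(v[:2]*1e3).round(1),'tilt deg',np.degrees(np.hypot(v[2],v[3])).round(2),'slopes',v[2:].round(3),'res',np.median(abs(b.fun)).round(4),'zrange',(p[:,2].min()-g[2]).round(3),(p[:,2].max()-g[2]).round(3))
    return g,v,p
if __name__=='__main__':
    g,v,p=run(*map(float,sys.argv[1:4]))
    L=float(sys.argv[4]) # grip to mouth
    m=g+np.array([v[0]-v[2]*L,v[1]-v[3]*L,-L]);print('grip',g.round(4),'mouth',m.round(4))
E
python3 axis.py .031 -.08 -.012 .13
python3 - <<'E'
from h import *
d=np.load('last_scene.npz');w=cloud(d)
# top rim of closed end & lowest rim
p=w.reshape(-1,3);p=p[np.isfinite(p).all(1)]
q=p[(np.hypot(p[:,0]-.626,p[:,1]+.178)<.033)];q=q[(q[:,2]<.23)]
h,e=np.histogram(q[:,2],np.arange(0,.235,.005));print(list(zip(e.round(3),h)))
E
```

```text
n 736 offset at grip mm [-0.9  1.6] tilt deg 10.71 slopes [-0.017  0.186] res 0.0006 zrange -0.08 -0.012
grip [ 0.6258 -0.1755  0.172 ] mouth [ 0.6271 -0.198   0.042 ]
[(np.float64(0.0), np.int64(21)), (np.float64(0.005), np.int64(139)), (np.float64(0.01), np.int64(71)), (np.float64(0.015), np.int64(17)), (np.float64(0.02), np.int64(0)), (np.float64(0.025), np.int64(0)), (np.float64(0.03), np.int64(0)), (np.float64(0.035), np.int64(3)), (np.float64(0.04), np.int64(2)), (np.float64(0.045), np.int64(4)), (np.float64(0.05), np.int64(5)), (np.float64(0.055), np.int64(6)), (np.float64(0.06), np.int64(4)), (np.float64(0.065), np.int64(3)), (np.float64(0.07), np.int64(0)), (np.float64(0.075), np.int64(3)), (np.float64(0.08), np.int64(3)), (np.float64(0.085), np.int64(3)), (np.float64(0.09), np.int64(5)), (np.float64(0.095), np.int64(5)), (np.float64(0.1), np.int64(5)), (np.float64(0.105), np.int64(8)), (np.float64(0.11), np.int64(7)), (np.float64(0.115), np.int64(11)), (np.float64(0.12), np.int64(10)), (np.float64(0.125), np.int64(17)), (np.float64(0.13), np.int64(24)), (np.float64(0.135), np.int64(35)), (np.float64(0.14), np.int64(35)), (np.float64(0.145), np.int64(49)), (np.float64(0.15), np.int64(52)), (np.float64(0.155), np.int64(51)), (np.float64(0.16), np.int64(49)), (np.float64(0.165), np.int64(55)), (np.float64(0.17), np.int64(56)), (np.float64(0.175), np.int64(53)), (np.float64(0.18), np.int64(151)), (np.float64(0.185), np.int64(244)), (np.float64(0.19), np.int64(35)), (np.float64(0.195), np.int64(10)), (np.float64(0.2), np.int64(9)), (np.float64(0.205), np.int64(8)), (np.float64(0.21), np.int64(5)), (np.float64(0.215), np.int64(0)), (np.float64(0.22), np.int64(0)), (np.float64(0.225), np.int64(0))]
```

drive_tool(series=[0.5,0,0,0,0,0.5,0,0,0,0,0.5,0,0,0,0,0.5,0,0,0,0,0.5,0,0,0,0,0.5,0,0,0,0,0.5,0,0,0,0,0.5,0,0,0,0,0.5,0,0,0,0,0.5,0,0,0,0], squeeze=3.6)

```text
time: 9.05
position: [0.6258, -0.1755, 0.1533]
orientation: [179.9, -0.2, 4.0]
wrist_force: [-0.8, 0.6, -3.5]
width: 0.0634
```

```bash
python3 look.py scene s5.png 230 430 110 300;python3 axis.py .031 -.08 -.012 .13
```

```text
9.1 [ 0.62581846 -0.17543649  0.15329733] [ 1.79933639e+02 -1.57038157e-01  4.04774611e+00] [-0.24361036 -0.28596021 -4.24629103] [-0.00759853  0.03426897 -0.07330882] 0.06297518365899868
n 735 offset at grip mm [-0.8  1.6] tilt deg 10.57 slopes [-0.014  0.184] res 0.0006 zrange -0.08 -0.012
grip [ 0.6258 -0.1754  0.172 ] mouth [ 0.6268 -0.1977  0.042 ]
```

View pics/s5.png

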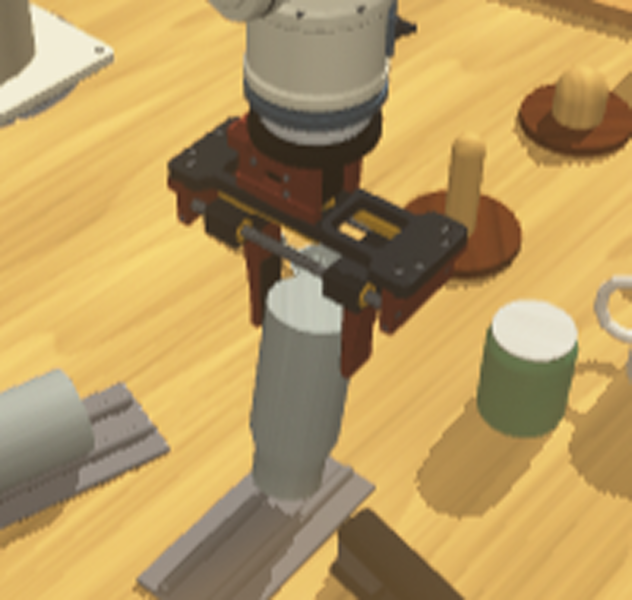

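drive_tool(series=[0.5,0,0,-1,0,0.5,0,0,-1.8,0,0.5,0,0,-2.1,0,0.5,0,0,-2.35,0,0.5,0,-0.5,-2.4,0,0.5,0,-1,-2.5,0,0.5,0,-1.5,-2.6,0,0.5,0,-2,-2.65,0,0.5,0,-2.4,-2.7,0,0.5,0,-2.4,-2.7,0], squeeze=4)

```text
time: 10.35
position: [0.6265, -0.1999, 0.1268]
orientation: [179.9, -0.2, 4.0]
wrist_force: [0.7, 1.2, 4.4]
width: 0.063
```

```bash
python3 look.py scene s6.png 230 430 110 300;python3 axis.py .031 -.08 -.012 .13
```

```text
10.4 [ 0.62645459 -0.19974858  0.12683775] [179.91362045  -0.2366165    4.03843391] [0.34620775 0.44226168 5.3412442 ] [-0.01524899 -0.0627061   0.03257838] 0.06298075293561775
n 570 offset at grip mm [-1.   0.2] tilt deg 0.79 slopes [-0.012 -0.007] res 0.0005 zrange -0.08 -0.012
grip [ 0.6265 -0.1997  0.1455] mouth [ 0.6269 -0.1986  0.0155]
```

View pics/s6.png

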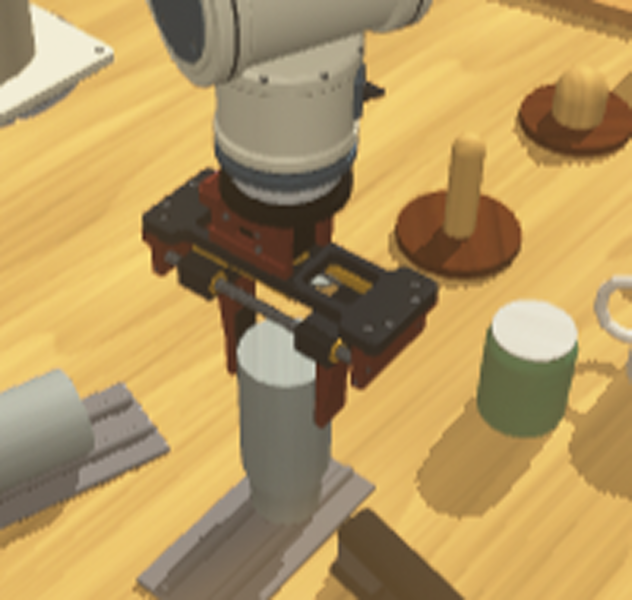

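Tilt is now 0.8°. I'll tighten the grip and lift clear of the post height.

drive_tool(series=[0.5,0,0,0,0,0.5,0,0,0,0,0.5,0,0,1,0,0.5,0,0,3,0,0.5,0,0,6,0,0.5,0,0,9,0,0.5,0,0,11.5,0,0.5,0,0,13.5,0,0.5,0,0,14,0,0.5,0,0,14,0], squeeze=20)

```text
time: 11.65
position: [0.6262, -0.1996, 0.2667]
orientation: [179.9, -0.2, 4.0]
wrist_force: [-0.7, -0.4, -3.9]
width: 0.0627
```

```bash
python3 look.py scene s7.png 230 430 60 250;python3 axis.py .031 -.08 -.012 .13
```

```text
11.7 [ 0.62593755 -0.19957988  0.26598317] [ 1.79946117e+02 -1.60338487e-01  4.03723237e+00] [ 0.08966166  0.00749845 -3.74416681] [-0.0917968   0.05890287 -0.0093796 ] 0.06257213483381299
n 820 offset at grip mm [-0.5  0.2] tilt deg 0.46 slopes [-0.005 -0.006] res 0.0005 zrange -0.08 -0.012
grip [ 0.6259 -0.1996  0.2847] mouth [ 0.6261 -0.1985  0.1547]
```

drive_tool(series=[0.5,-0.4,1.5,0,0,0.5,-1.4,5,0,0,0.5,-2.6,9.5,0,0,0.5,-3.8,14,0,0,0.5,-5.1,18.5,0,0,0.5,-6.3,23,0,0,0.5,-7.5,27.5,0,0,0.5,-8.3,30.5,0,0,0.5,-8.8,32.1,0,0,0.5,-8.8,32.1,0,0])

```text
time: 12.95
position: [0.5373, 0.1222, 0.2656]
orientation: [179.9, -0.1, 4.1]
wrist_force: [0.7, 0.1, -3.3]
width: 0.0631
```

```bash
python3 look.py scene s8.png 300 460 20 200;python3 axis.py .031 -.08 -.012 .13
```

```text
13.0 [0.5376932  0.12133256 0.26569864] [ 1.79918139e+02 -1.32166163e-01  4.08881821e+00] [-0.0628063   0.25934883 -3.58547063] [-0.07674231  0.06880247 -0.00535435] 0.06253498702081972
n 637 offset at grip mm [-1.   1.2] tilt deg 0.42 slopes [-0.003 -0.007] res 0.0008 zrange -0.08 -0.012
grip [0.5377 0.1213 0.2844] mouth [0.5371 0.1234 0.1544]
```

View pics/s8.png

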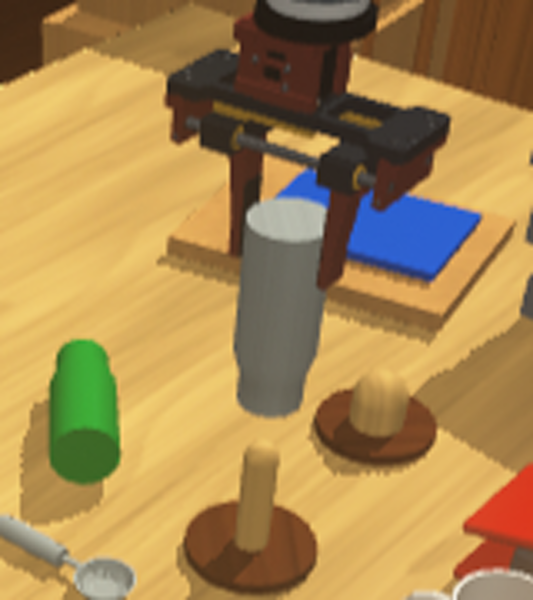

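Mouth and post axis agree to within 2 mm, so I'll lower over the post.

drive_tool(series=[0.5,0.05,-0.1,-1,0,0.5,0.05,-0.1,-2,0,0.5,0.05,-0.1,-3,0,0.5,0.05,-0.1,-4,0,0.5,0.05,-0.1,-4.8,0,0.5,0.05,-0.1,-5.6,0,0.5,0.05,-0.1,-6.4,0,0.5,0.05,-0.1,-7.2,0,0.5,0.05,-0.1,-8,0,0.5,0.05,-0.1,-8,0])

```text
time: 14.25
position: [0.5377, 0.1203, 0.185]
orientation: [179.9, -0.1, 4.1]
wrist_force: [-0.8, 0.4, -4.0]
width: 0.0628
```

```bash
python3 look.py scene s9.png 300 460 50 230;python3 axis.py .031 -.08 -.012 .13
```

```text
14.3 [0.53805484 0.12034228 0.18542754] [ 1.79915788e+02 -1.01413683e-01  4.08883375e+00] [-0.11857217 -0.28410872 -3.19298878] [-0.0212225   0.05349906  0.00157718] 0.06253915374219136
n 534 offset at grip mm [-0.4 -0.1] tilt deg 0.71 slopes [ 0.007 -0.01 ] res 0.0008 zrange -0.08 -0.012
grip [0.5381 0.1203 0.2041] mouth [0.5368 0.1216 0.0741]
```

View pics/s9.png

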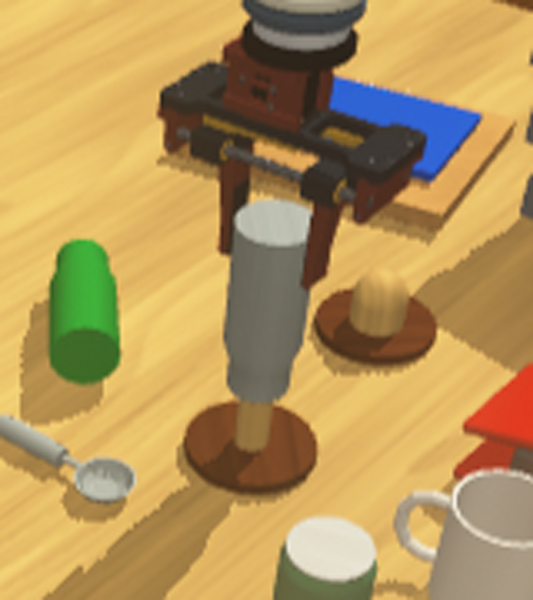

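drive_tool(series=[0.5,0,0,-0.8,0,0.5,0,0,-1.6,0,0.5,0,0,-2.4,0,0.5,0,0,-3.2,0,0.5,0,0,-4,0,0.5,0,0,-4.7,0,0.5,0,0,-5.2,0,0.5,0,0,-5.5,0,0.5,0,0,-5.7,0,0.5,0,0,-5.7,0])

```text
time: 15.55
position: [0.5381, 0.1203, 0.1284]
orientation: [179.9, -0.1, 4.1]
wrist_force: [0.4, 0.5, -3.4]
width: 0.0626
```

```bash
python3 look.py scene s10.png 300 460 50 230;python3 axis.py .031 -.08 -.012 .13
```

```text
15.6 [0.53816465 0.1203736  0.12856698] [ 1.79916815e+02 -1.16750800e-01  4.09166978e+00] [ 0.15019525  0.6521185  -3.3001484 ] [-0.03101493  0.04004765 -0.05294908] 0.06259350365201087
n 482 offset at grip mm [-0.5  0.3] tilt deg 0.54 slopes [-0.003 -0.009] res 0.0009 zrange -0.08 -0.012
grip [0.5382 0.1204 0.1473] mouth [0.5381 0.1219 0.0173]
```

drive_tool(series=[0.5,0,0,-0.1,0,0.5,0,0,-0.15,0,0.5,0,0,-0.2,0,0.5,0,0,-0.25,0,0.5,0,0,-0.3,0,0.5,0,0,-0.34,0,0.5,0,0,-0.38,0,0.5,0,0,-0.42,0,0.5,0,0,-0.42,0,0.5,0,0,-0.42,0], squeeze=8)

```text
time: 16.85
position: [0.5384, 0.1206, 0.1251]
orientation: [179.9, -0.2, 4.1]
wrist_force: [-3.1, 0.7, 4.8]
width: 0.0633
```

The rim is resting on the foot (force went from -3.4 to +4.8 N), so I'll release.

drive_tool(series=[0.74,0,0,0,0,0.78,0,0,0,0,0.82,0,0,0,0,0.9,0,0,0,0,1,0,0,0,0,1,0,0,0,0,1,0,0,0,0,1,0,0,2,0,1,0,0,5,0,1,0,0,8,0])

```text
time: 18.1
position: [0.5382, 0.1205, 0.2057]
orientation: [179.9, -0.1, 4.1]
wrist_force: [-0.4, 0.2, -1.0]
width: 0.0878
```

```bash
python3 look.py scene s11.png 300 460 50 230
python3 - <<'E'
from h import *
import axis
from scipy.optimize import least_squares
w=cloud(np.load('last_scene.npz')).reshape(-1,3);w=w[np.isfinite(w).all(1)]
c=np.array([.538,.122])
p=w[(np.hypot(*(w[:,:2]-c).T)<.04)]
q=p[(p[:,2]>.065)&(p[:,2]<.15)]
def f(v):
    a=np.array([v[2],v[3],1]);a/=np.linalg.norm(a);d=q-np.array([c[0]+v[0],c[1]+v[1],.012]);return np.linalg.norm(np.cross(d,a),axis=1)-.031
b=least_squares(f,[0]*4,loss='soft_l1',f_scale=.002);print('mouth',c+b.x[:2],'slopes',b.x[2:],len(q),'topz',np.median(p[p[:,2]>.155][:,2]))
E
```

```text
18.15 [0.5404421  0.12102907 0.20976469] [179.97718277  -0.46669289   4.08826555] [1.05907172 0.17190123 2.42927499] [-0.01967177 -0.01708234 -0.00671188] 0.08738558571597155
mouth [0.53807392 0.12159207] slopes [-0.00217835  0.00046847] 626 topz 0.38334588045260126
```

View pics/s11.png

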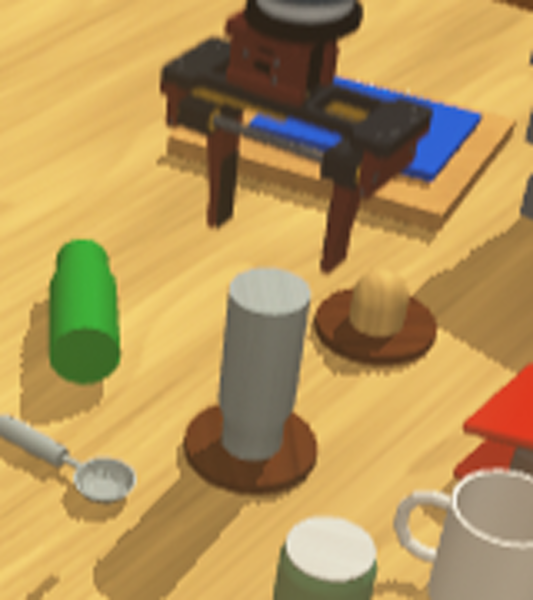

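The flask stands upright and centred on the tall post at (0.538,0.1216). Now the cup: move to above its closed end, with the jaws across it.

drive_tool(series=[1,-1,-6,1,-19.6,1,-2,-12,1,-19.6,1,-3,-18,1,-19.6,1,-4,-24,0,-19.6,1,-5,-30,-3,-19.6,1,-6,-36,-5,-19.6,1,-6.6,-39.3,-7,-19.6,1,-6.6,-39.3,-8,-19.6,1,-6.6,-39.3,-8,-19.6,1,-6.6,-39.3,-8,-19.6])

```text
time: 19.4
position: [0.475, -0.271, 0.1303]
orientation: [180.0, -0.5, -15.4]
wrist_force: [0.1, 1.3, 0.6]
width: 0.0877
```

```bash
python3 look.py scene s12.png 160 360 110 300
```

```text
19.45 [ 0.47514802 -0.27108909  0.13049088] [179.96449629  -0.52291383 -15.41837433] [-0.01415538 -0.48734897  0.20345794] [-0.02109825  0.09868019  0.0335337 ] 0.08770903291454375
```

View pics/s12.png

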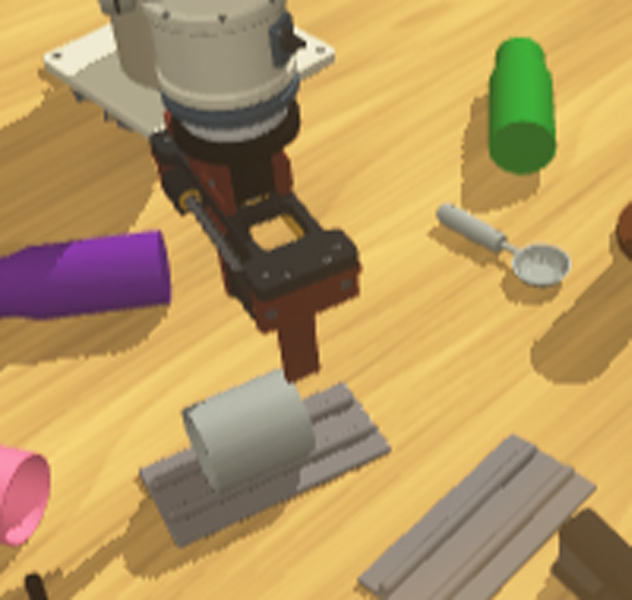

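The gripper is over the cup's closed end (s12 ~ (285,380)). I'll descend and grip.

drive_tool(series=[1,-0.3,-0.1,-4,0,1,-0.3,-0.1,-7,0,1,-0.3,-0.1,-9.5,0,1,-0.3,-0.1,-10.6,0,1,-0.3,-0.1,-10.6,0,0.5,-0.3,-0.1,-10.6,0,0.5,-0.3,-0.1,-10.6,0,0.5,-0.3,-0.1,-10.6,0,0.5,-0.3,-0.1,-10.6,0,0.5,-0.3,-0.1,-10.6,0], squeeze=4)

```text
time: 20.7
position: [0.4727, -0.2723, 0.0251]
orientation: [180.0, -0.6, -15.4]
wrist_force: [0.3, 0.4, 6.5]
width: 0.0671
```

drive_tool(series=[0.5,0,0,0,0,0.5,0,0,0,0,0.5,0,0,1,0,0.5,0,0,2,0,0.5,0,0,3,0,0.5,0,0,4,0,0.5,0,0,5,0,0.5,0,0,6,0,0.5,0,0,6,0,0.5,0,0,6,0], squeeze=4)

```text
time: 21.95
position: [0.4725, -0.2723, 0.085]
orientation: [180.0, -0.6, -15.4]
wrist_force: [-0.7, -0.3, -1.8]
width: 0.067
```

```bash
python3 look.py scene s13.png 160 360 110 300
```

```text
22.0 [ 0.47244649 -0.27221105  0.08482338] [179.95938821  -0.5655288  -15.42543418] [ 0.03558386  0.19077385 -1.61387218] [-0.06536076  0.08256014 -0.03383625] 0.06735389287643306
```

View pics/s13.png

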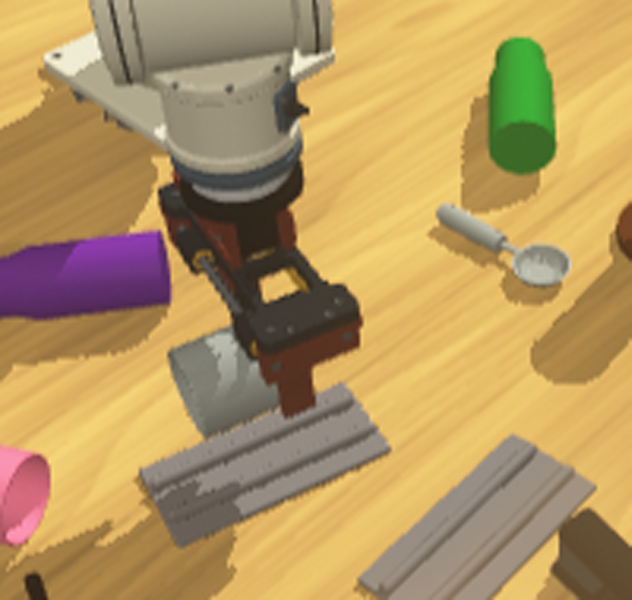

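The cup is held but barely pivots at 4 N. I'll try 3 N with an up/down bounce.

drive_tool(series=[0.5,0,0,1,0,0.5,0,0,4,0,0.5,0,0,2,0,0.5,0,0,5,0,0.5,0,0,3,0,0.5,0,0,6,0,0.5,0,0,4,0,0.5,0,0,7,0,0.5,0,0,7,0,0.5,0,0,7,0], squeeze=3)

```text
time: 23.25
position: [0.4723, -0.2721, 0.1546]
orientation: [180.0, -0.6, -15.4]
wrist_force: [-0.9, -0.2, -2.9]
width: 0.0671
```

```bash
python3 look.py scene s14.png 160 360 50 240
```

```text
23.3 [ 0.47206162 -0.27198704  0.15427399] [179.97105422  -0.52263806 -15.42316766] [-0.02468266 -0.16772379 -1.74310966] [-0.02059812  0.05986111 -0.00667857] 0.06729502727869427
```

View pics/s14.png

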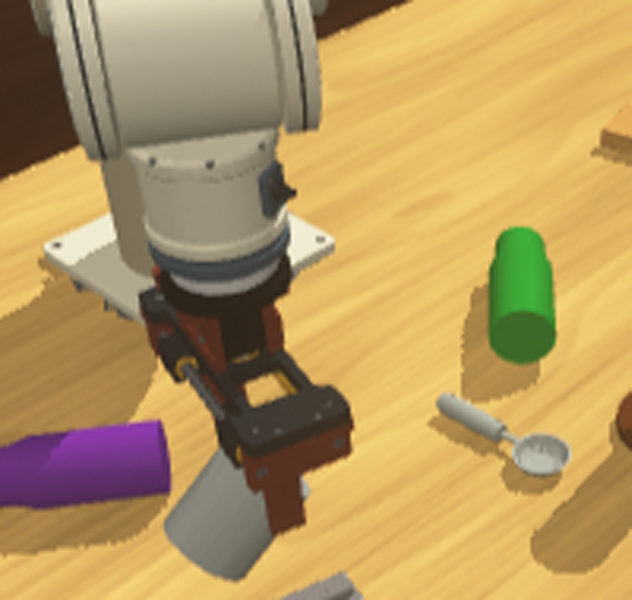

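Bouncing works, and the mouth is now about 45° down. I'll do more of it.

drive_tool(series=[0.5,0,0,3,0,0.5,0,0,0,0,0.5,0,0,3,0,0.5,0,0,0,0,0.5,0,0,3,0,0.5,0,0,0,0,0.5,0,0,3,0,0.5,0,0,0,0,0.5,0,0,2,0,0.5,0,0,2,0], squeeze=3)

```text
time: 24.55
position: [0.4725, -0.2723, 0.1744]
orientation: [180.0, -0.6, -15.4]
wrist_force: [0.1, -0.8, -1.0]
width: 0.067
```

```bash
python3 look.py scene s15.png 160 360 50 240; python3 axis.py .033 -.06 -.012 .063
```

```text
24.6 [ 0.47220456 -0.27209776  0.17398413] [179.96253126  -0.55090829 -15.42519935] [ 0.06549107 -0.32839983 -1.43206577] [-0.08004863  0.06619233 -0.00847326] 0.06714610375181251
n 392 offset at grip mm [0.1 1. ] tilt deg 38.75 slopes [0.181 0.652] res 0.0008 zrange -0.06 -0.012
grip [ 0.4722 -0.2721  0.1927] mouth [ 0.4609 -0.3121  0.1297]
```

View pics/s15.png

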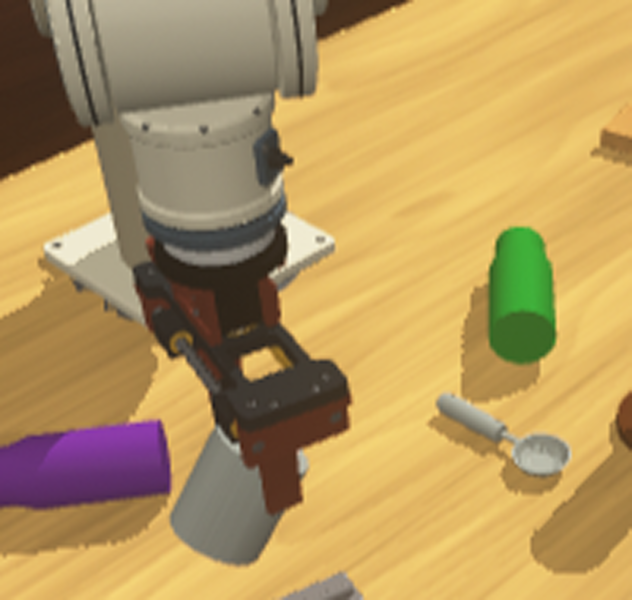

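The mouth is about 34° from vertical. I'll touch the rim to the cup's own tray and drag forward to square it up, as with the flask.

drive_tool(series=[0.5,0,0,-2,0,0.5,0,0,-4,0,0.5,0,0,-6,0,0.5,0,0,-7.5,0,0.5,0,0,-9,0,0.5,0,0,-10,0,0.5,0,0,-10.4,0,0.5,0,0,-10.7,0,0.5,0,0,-10.9,0,0.5,0,0,-10.9,0], squeeze=3)

```text
time: 25.85
position: [0.4729, -0.2724, 0.0656]
orientation: [179.9, -0.6, -15.4]
wrist_force: [0.1, 0.7, 3.6]
width: 0.0669
```

```bash
python3 look.py scene s16.png 160 360 110 300; python3 axis.py .033 -.05 -.012 .063
```

```text
25.9 [ 0.47283393 -0.27238698  0.06558672] [179.9406521   -0.63978526 -15.42465637] [0.56417779 0.93249797 4.17091788] [ 0.02574655 -0.08980349 -0.02879095] 0.06700393268824005
n 272 offset at grip mm [-0.7  1. ] tilt deg 39.83 slopes [0.179 0.672] res 0.0006 zrange -0.05 -0.012
grip [ 0.4728 -0.2724  0.0843] mouth [ 0.4609 -0.3137  0.0213]
```

View pics/s16.png

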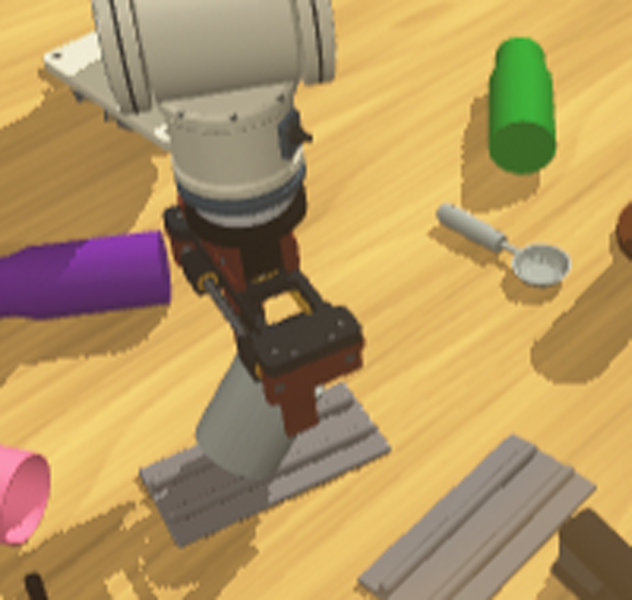

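The rim is in contact (+4 N). Now I'll drag along the mouth direction.

drive_tool(series=[0.5,-0.13,-0.5,0,0,0.5,-0.3,-1,0,0,0.5,-0.43,-1.55,-0.05,0,0.5,-0.55,-2,-0.1,0,0.5,-0.67,-2.4,-0.15,0,0.5,-0.8,-2.9,-0.3,0,0.5,-0.9,-3.3,-0.5,0,0.5,-1,-3.7,-0.65,0,0.5,-1.12,-4.05,-0.8,0,0.5,-1.12,-4.05,-0.8,0], squeeze=3)

```text
time: 27.15
position: [0.4616, -0.3129, 0.0575]
orientation: [179.9, -0.6, -15.4]
wrist_force: [0.4, 0.8, 0.1]
width: 0.067
```

```bash
python3 look.py scene s17.png 160 360 110 300; python3 axis.py .033 -.05 -.012 .063
```

```text
27.2 [ 0.46157356 -0.31286647  0.05749344] [179.94357454  -0.63465343 -15.42494462] [1.69909561 0.56336935 0.21073019] [-0.00073905 -0.13444666  0.02818643] 0.06710085016072664
n 263 offset at grip mm [-1.2 -1.8] tilt deg 1.05 slopes [-0.011 -0.015] res 0.0005 zrange -0.05 -0.012
grip [ 0.4616 -0.3129  0.0762] mouth [ 0.461  -0.3138  0.0132]
```

View pics/s17.png

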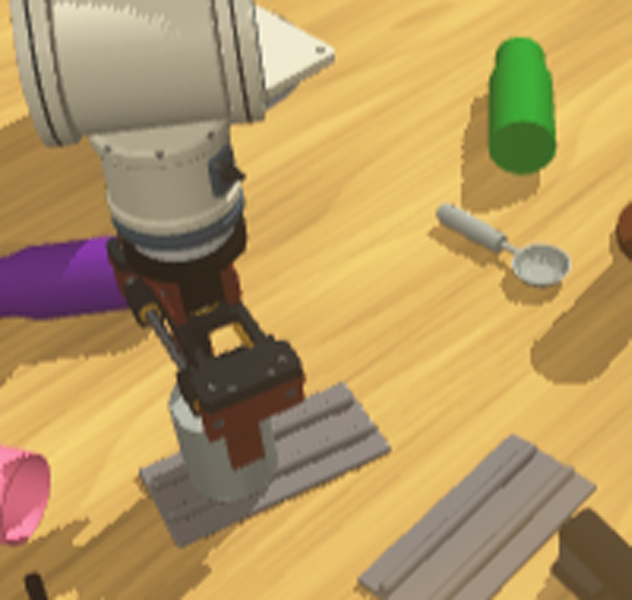

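Upright within 1°. I'll tighten and lift high enough to pass the flask.

drive_tool(series=[0.5,0,0,0,0,0.5,0,0,0,0,0.5,0,0,1,0,0.5,0,0,3,0,0.5,0,0,6,0,0.5,0,0,9,0,0.5,0,0,12,0,0.5,0,0,14,0,0.5,0,0,15,0,0.5,0,0,15,0], squeeze=15)

```text
time: 28.45
position: [0.4616, -0.3129, 0.2079]
orientation: [179.9, -0.7, -15.4]
wrist_force: [0.3, 0.6, -1.0]
width: 0.0665
```

```bash
python3 look.py scene s18.png 160 360 50 240; python3 axis.py .033 -.05 -.012 .063
```

```text
28.5 [ 0.46122167 -0.31264743  0.2071908 ] [179.95350787  -0.60231066 -15.426464  ] [-0.30513216  0.08947985 -1.98687311] [-0.03673248  0.10855814  0.00642202] 0.0669213706740181
n 392 offset at grip mm [-0.8 -2.3] tilt deg 1.31 slopes [-0.007 -0.022] res 0.0005 zrange -0.05 -0.012
grip [ 0.4612 -0.3126  0.2259] mouth [ 0.4609 -0.3135  0.1629]
```

drive_tool(series=[0.5,-0.5,1.5,2,0,0.5,-1,5,4,0,0.5,-2,10,7,0,0.5,-3,15,8,0,0.5,-3,20,8,0,0.5,-3,25,8,0,0.5,-3,30,8,0,0.5,-3,35,8,0,0.5,-2,40,8,0,0.5,-1,45,8,0])

```text
time: 29.75
position: [0.4507, 0.1389, 0.2862]
orientation: [179.9, -0.5, -15.4]
wrist_force: [0.4, 0.7, -0.7]
width: 0.0667
```

drive_tool(series=[0.5,1.3,4.5,0,0,0.5,2.8,9,0,0,0.5,4.4,13,0,0,0.5,5.6,16.5,-0.5,0,0.5,6.5,18.8,-2,0,0.5,6.9,19.65,-4,0,0.5,6.9,19.65,-7,0,0.5,6.9,19.65,-9.5,0,0.5,6.9,19.65,-11,0,0.5,6.9,19.65,-11,0])

```text
time: 31.0
position: [0.5188, 0.3344, 0.1746]
orientation: [179.8, -0.4, -15.4]
wrist_force: [0.3, -0.7, -0.8]
width: 0.0666
```

```bash
python3 look.py scene s19.png 330 490 20 200; python3 axis.py .033 -.05 -.012 .063
```

```text
31.05 [0.51953554 0.33497326 0.1758182 ] [179.84848105  -0.48469433 -15.4305001 ] [ 0.25423218 -0.16505114 -1.53430776] [-0.0208668   0.1188969   0.03783313] 0.06681333466271067
n 268 offset at grip mm [-2.1 -3. ] tilt deg 1.9 slopes [-0.017 -0.029] res 0.001 zrange -0.05 -0.013
grip [0.5195 0.335  0.1945] mouth [0.5185 0.3338 0.1315]
```

View pics/s19.png

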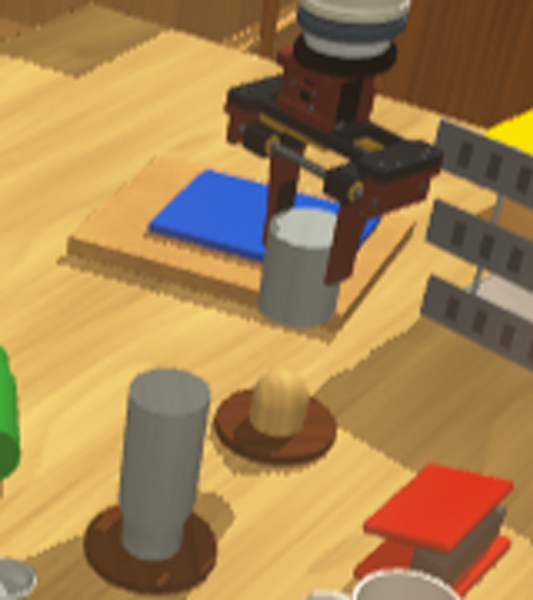

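drive_tool(series=[0.5,0.1,0.1,-1,0,0.5,0.1,0.1,-2,0,0.5,0.1,0.1,-3,0,0.5,0.1,0.1,-4,0,0.5,0.1,0.1,-5,0,0.5,0.1,0.1,-5.8,0,0.5,0.1,0.1,-6,0,0.5,0.1,0.1,-6,0,0.5,0.1,0.1,-6,0,0.5,0.1,0.1,-6,0])

```text
time: 32.3
position: [0.5208, 0.3361, 0.1162]
orientation: [179.9, -0.5, -15.4]
wrist_force: [0.7, -0.9, -1.7]
width: 0.0666
```

```bash
python3 look.py scene s20.png 370 450 80 170; python3 axis.py .033 -.05 -.012 .063; cp last_scene.npz keep.npz; python3 look.py top t20.png 130 230 140 240
```

```text
32.35 [0.52071178 0.33604607 0.11612968] [179.87202065  -0.50640586 -15.43292098] [-0.09523261  0.27414031 -0.0572341 ] [-0.03359764  0.10047202  0.01089252] 0.06671016829306825
n 242 offset at grip mm [-2.  -1.6] tilt deg 2.24 slopes [-0.039 -0.001] res 0.0011 zrange -0.05 -0.012
grip [0.5207 0.336  0.1348] mouth [0.5211 0.3345 0.0718]
32.4 [0.52065886 0.33603158 0.11608856] [179.86712875  -0.50203762 -15.43171941] [ 1.27457356  0.0282237  -0.68743221] [-0.02153568  0.05441098  0.03274878] 0.06656153479032723
```

View pics/s20.png

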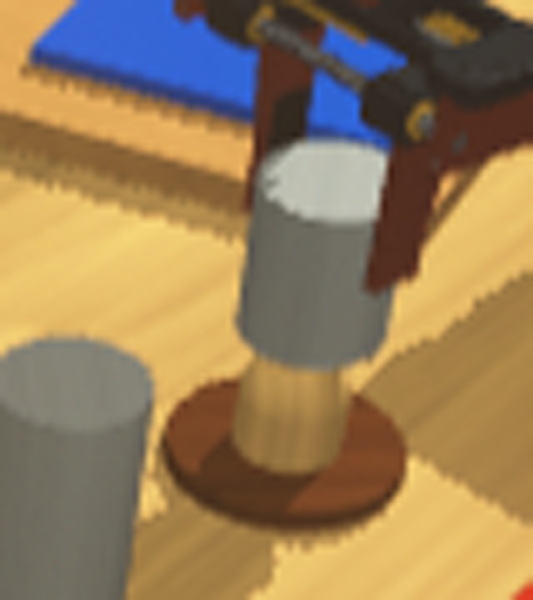

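Run:
```python
from h import *
d=np.load('keep.npz');K=d['camera_matrix'];M=Rm(d);t=d['position']
def pr(P):
    q=(np.atleast_2d(P)-t)@M;return np.c_[K[0,0]*q[:,0]/q[:,2]+K[0,2],K[1,1]*q[:,1]/q[:,2]+K[1,2]]
def crop(u): return (u-[370,80])*6.667
a=np.linspace(0,2*np.pi,90)
def circ(c,rad,z): return np.c_[c[0]+rad*np.cos(a),c[1]+rad*np.sin(a),np.full(90,z)]
P=np.array([.5194,.3348])
img=cv2.imread('pics/s20.png')
for c,rad,z,col in((P,.025,.012,(0,255,0)),(P,.025,.037,(0,255,0)),(P,.055,.012,(255,0,0)),(P,.033,.0718,(0,0,255)),(P,.033,.0718+.075,(0,0,255))):
    cv2.polylines(img,[crop(pr(circ(c,rad,z))).astype(int)],True,col,1)
cv2.imwrite('pics/s20o.png',img)
w=cloud(d)
g=np.load('last_top.npz');w2=cloud(g)
p=w2.reshape(-1,3);p=p[np.isfinite(p).all(1)]
q=p[(np.hypot(p[:,0]-.52,p[:,1]-.335)<.045)&(p[:,2]>.13)&(p[:,2]<.155)];print(len(q),q.mean(0) if len(q) else '')
```

```text
91 [0.52549123 0.31078429 0.14443797]
```

View pics/s20o.png

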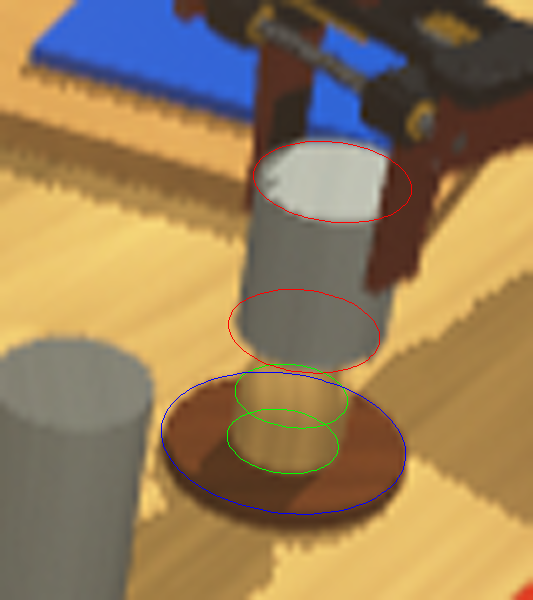

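View pics/t20.png

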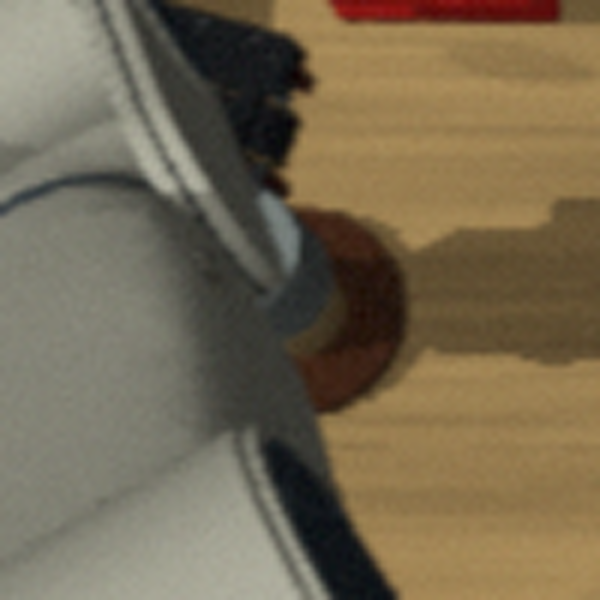

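Relative to the projected model, the post (+6 px) and the cup (+8 px) share the same offset, so they agree to within about 1 mm. Continuing to lower slowly.

drive_tool(series=[0.5,0,0,-0.5,0,0.5,0,0,-1,0,0.5,0,0,-1.5,0,0.5,0,0,-2,0,0.5,0,0,-2.5,0,0.5,0,0,-3,0,0.5,0,0,-3.5,0,0.5,0,0,-4,0,0.5,0,0,-4,0,0.5,0,0,-4,0])

```text
time: 33.65
position: [0.5207, 0.3361, 0.0761]
orientation: [179.9, -0.5, -15.4]
wrist_force: [0.7, 0.0, -1.4]
width: 0.0667
```

```bash
python3 look.py scene s21.png 370 450 80 170; python3 axis.py .033 -.05 -.012 .063
```

```text
33.7 [0.52080855 0.33615325 0.07627171] [179.88472839  -0.51580713 -15.43076641] [ 0.6863672  -0.21807539 -2.15549244] [-5.67440169e-02  9.96048840e-02  2.98131214e-05] 0.06701009373683253
n 223 offset at grip mm [-1.1 -2.2] tilt deg 1.68 slopes [-0.015 -0.025] res 0.0009 zrange -0.05 -0.012
grip [0.5208 0.3362 0.095 ] mouth [0.5206 0.3356 0.032 ]
```

View pics/s21.png

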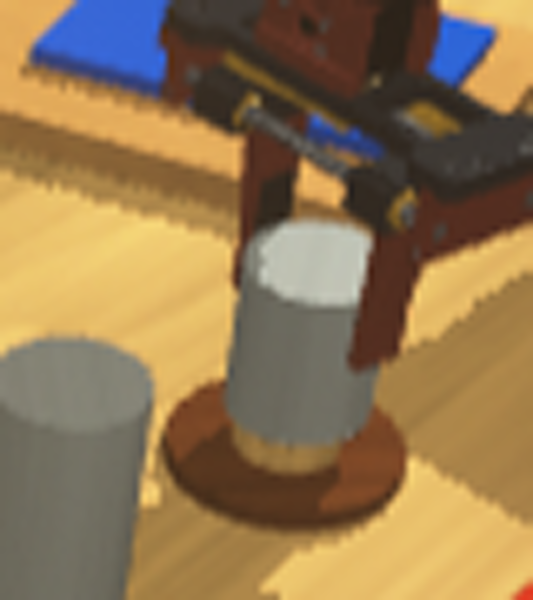

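drive_tool(series=[0.5,0,0,-0.5,0,0.5,0,0,-1,0,0.5,0,0,-1.4,0,0.5,0,0,-1.6,0,0.5,0,0,-1.75,0,0.5,0,0,-1.85,0,0.5,0,0,-1.9,0,0.5,0,0,-1.95,0,0.5,0,0,-2,0,0.5,0,0,-2,0], squeeze=6)

```text
time: 34.95
position: [0.5208, 0.3361, 0.0563]
orientation: [179.9, -0.5, -15.4]
wrist_force: [-0.1, 0.1, -1.0]
width: 0.0668
```

drive_tool(series=[0.5,0,0,-0.04,0,0.5,0,0,-0.08,0,0.5,0,0,-0.12,0,0.5,0,0,-0.16,0,0.5,0,0,-0.2,0,0.5,0,0,-0.2,0,0.5,0,0,-0.2,0,0.5,0,0,-0.2,0,0.5,0,0,-0.2,0,0.5,0,0,-0.2,0], squeeze=4)

```text
time: 36.2
position: [0.5215, 0.3367, 0.0548]
orientation: [180.0, -0.6, -15.4]
wrist_force: [-0.1, 3.3, 6.0]
width: 0.067
```

```bash
python3 look.py scene s22.png 370 450 80 170; python3 axis.py .033 -.05 -.012 .063
```

```text
36.25 [0.52147698 0.33668405 0.05481356] [179.9642754   -0.58162904 -15.43052132] [0.75463861 2.73209505 4.89622701] [0.46338635 0.07991511 0.02140205] 0.06692425833985864
n 214 offset at grip mm [-1.6 -2.4] tilt deg 1.88 slopes [-0.017 -0.028] res 0.0011 zrange -0.05 -0.012
grip [0.5215 0.3367 0.0735] mouth [0.5209 0.3361 0.0105]
```

View pics/s22.png

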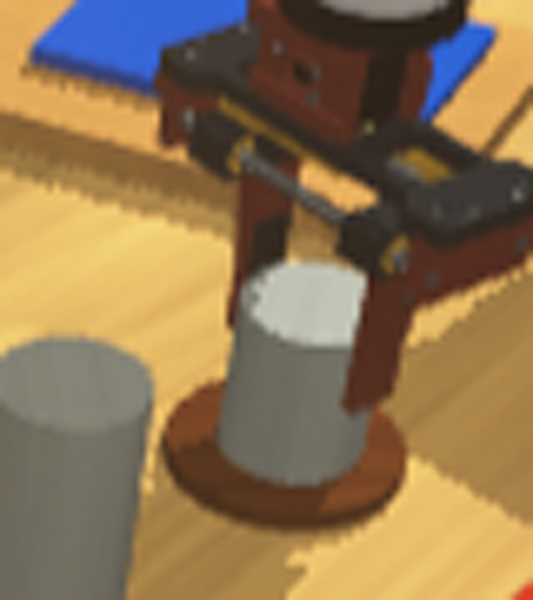

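The rim is on the foot, with an upward contact force of +5 to 6 N. I'll release and back off.

drive_tool(series=[0.78,0,0,0,0,0.8,0,0,0,0,0.85,0,0,0,0,0.95,0,0,0,0,1,0,0,0,0,1,0,0,0,0,1,0,0,1,0,1,0,0,4,0,1,0,0,8,0,1,0,0,12,0])

```text
time: 37.5
position: [0.5214, 0.3367, 0.1766]
orientation: [180.0, -0.6, -15.4]
wrist_force: [-0.7, 0.7, -0.4]
width: 0.0879
```

drive_tool(series=[1,0,0,5,0,1,0,0,9,0,1,-2,-2,10,0,1,-6,-6,10,0,1,-10,-10,10,0,1,-12,-12,10,0,1,-12,-12,10,0,1,-12,-12,10,0,1,-12,-12,10,0,1,-12,-12,10,0])

```text
time: 38.75
position: [0.4019, 0.2172, 0.2765]
orientation: [180.0, -0.6, -15.4]
wrist_force: [-0.3, -0.5, 0.1]
width: 0.0876
```

```bash
python3 look.py scene s23.png 300 500 70 240; python3 look.py top t23.png 120 440 40 280
python3 - <<'E'
from h import *
from scipy.optimize import least_squares
w=cloud(np.load('last_scene.npz')).reshape(-1,3);w=w[np.isfinite(w).all(1)]
for c,rad,z0,z1,zt in((np.array([.538,.122]),.031,.065,.15,.162),(np.array([.5195,.335]),.033,.02,.078,.087)):
    p=w[(np.hypot(*(w[:,:2]-c).T)<.04)]
    q=p[(p[:,2]>z0)&(p[:,2]<z1)]
    def f(v):
        a=np.array([v[2],v[3],1]);a/=np.linalg.norm(a);d=q-np.array([c[0]+v[0],c[1]+v[1],.012]);return np.linalg.norm(np.cross(d,a),axis=1)-rad
    b=least_squares(f,[0]*4,loss='soft_l1',f_scale=.002);t=p[abs(p[:,2]-zt)<.006];print('mouth',(c+b.x[:2]).round(4),'tilt',np.degrees(np.hypot(*b.x[2:])).round(2),len(q),'topz',np.median(t[:,2]),len(t))
E
```

```text
38.8 [0.40177038 0.21702243 0.27638851] [179.95887597  -0.57154841 -15.41243532] [ 1.00790965 -0.38223095  0.03924505] [-0.04272458  0.08105928 -0.01987657] 0.08750296419469127
38.85 [0.4016428  0.21694483 0.27638452] [179.95681227  -0.57173997 -15.41168143] [ 0.20125944  0.23567505 -0.8487551 ] [-0.09599065  0.1162099   0.00504344] 0.08784465802535613
mouth [0.5383 0.1211] tilt 0.38 628 topz 0.16243590492007087 315
mouth [0.5208 0.3351] tilt 0.41 369 topz 0.08716538543626295 264
```

View pics/s23.png

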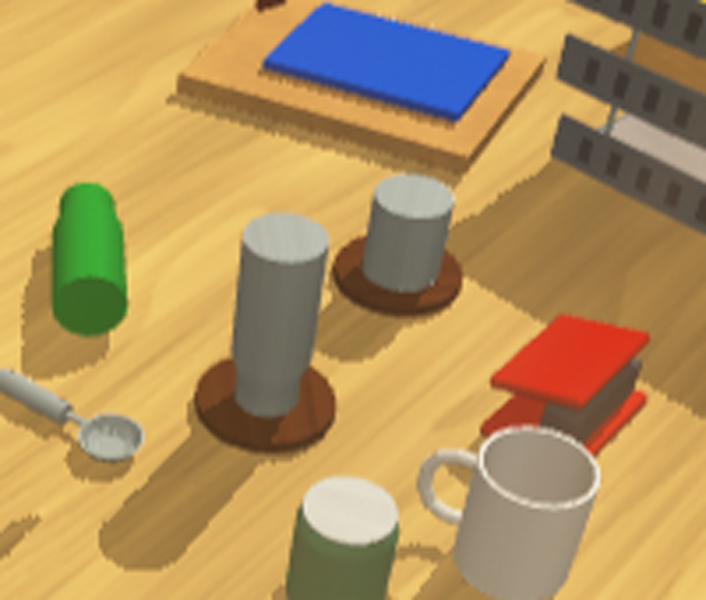

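View pics/t23.png

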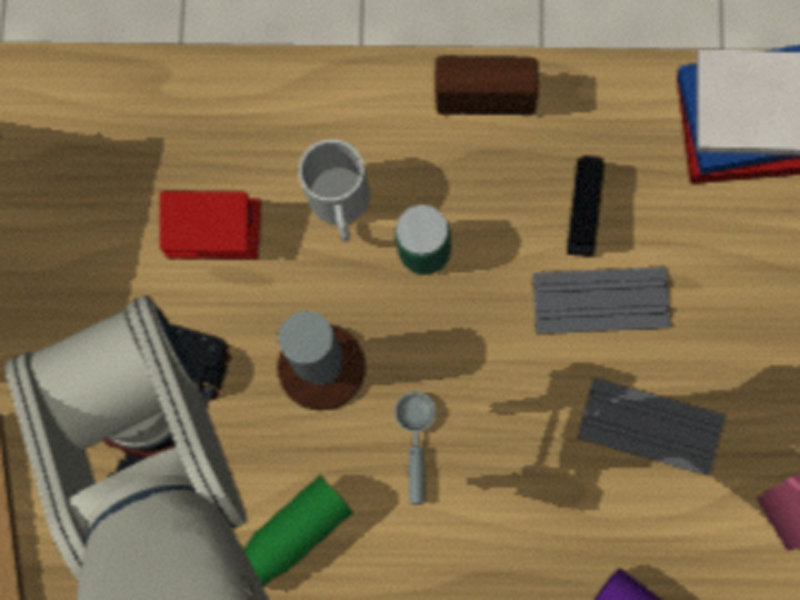

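Both vessels stand flat with their tops at 162 mm and 87 mm, as they should. They tilt less than 0.5°, are centred within about 2 mm, and the bystanders look unmoved. Handing in.

```bash
python3 -c "
from station import close_job
print(close_job())"
```

```text
the job is handed in; nothing more can be done
None
```

Both vessels are mouth down on their posts, the flask on the tall slim one and the cup on the short thick one, and the job is handed in at about 39 s.

**How it was done:** I gripped each vessel near its closed end at low force so it could swing mouth down. The cup needed some bouncing to swing. I then squared each one by dragging its rim on a tray, tightened the grip, carried it over and lowered it. I released each only once the wrist force showed the rim resting on the foot (about +5 to +6 N).

**Last checks (camera):**

| | Top height | Expected | Tilt | Off the post axis |
|---|---|---|---|---|
| Flask | 162.4 mm | 162 mm | 0.4° | about 1 mm |
| Cup | 87.2 mm | 87 mm | 0.4° | about 1.5 mm |

- **Gripper:** it was clear of everything at hand-in.
- **Bystanders:** they look unmoved in the pictures; I judged this by eye and did not measure it.
- **Disagreements:** the two cameras differed by about 2 mm on the post positions. While the cup was still held, its fitted tilt read about 2°, but after release it read 0.4°.

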